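# Put the sample bottles away in the bench cooler

## Task

Put every square white sample bottle from the bench into the cooler, one to a compartment and standing upright on the floor with its cap up (some have fallen over), setting them down rather than dropping them. When all the bottles are in, slide the cooler's lid gently home until it is fully shut against the stop, without slamming it. Leave the flask and the beaker standing where they are.

Things in the scene. Friction and masses are not known exactly. Their poses are not given: they have to be found in the camera images.
- cooler: fixed white box, blue skirt; rim 150 mm high, runners and end stops to 163 mm. Origin: bench height, middle of the well; +y runs along the box to the closed housing, level with the rim, where the lid goes when open. Box: x -124 to 124, y -124 to 326 mm. Well: 188 x 188 mm inside, steel floor 28 mm above the bench, split by a 4 mm thick, 55 mm high steel cross into 2 x 2 compartments of 92 mm
- lid (a joint): the sliding lid, a clear plastic pane 218 x 210 mm with a grey frame, lying at 152 to 159 mm above the bench between the runners; 0 = fully shut against the stop at the cooler's -y end, 0.205 m = fully open, clear of the well; it stays where it is left and takes about 3 N to move
- handle (a point): middle of the lid's grip bar: a level round steel bar 12 mm thick and 90 mm long, parallel to the cooler's x, its centre 34 mm above the pane's underside (27 mm above its top), on two posts at its ends; 25 mm in from the lid's -y edge. It moves with the lid; its axes are the cooler's
- bay0 (a point): centre of the floor of the well compartment on the cooler's -x side, -y side (48 mm from the well's centre each way); axes as the cooler's
- bay1 (a point): centre of the floor of the well compartment on the cooler's +x side, -y side (48 mm from the well's centre each way); axes as the cooler's
- bay2 (a point): centre of the floor of the well compartment on the cooler's -x side, +y side (48 mm from the well's centre each way); axes as the cooler's
- bay3 (a point): centre of the floor of the well compartment on the cooler's +x side, +y side (48 mm from the well's centre each way); axes as the cooler's
- fallen1: square white plastic bottle with round blue screw cap, lying on its side at the start. Body 52 x 52 mm, 74 mm high; cap 40 mm diameter, from 82 to 110 mm above the base; 110 mm high in all, about 0.15 kg. Origin: centre of the underside; +z from base to cap, x and y square to the flat sides. Lying flat its axis is 26 mm above the bench
- fallen2: square white plastic bottle with round blue screw cap, lying on its side at the start. Body 52 x 52 mm, 74 mm high; cap 40 mm diameter, from 82 to 110 mm above the base; 110 mm high in all, about 0.15 kg. Origin: centre of the underside; +z from base to cap, x and y square to the flat sides. Lying flat its axis is 26 mm above the bench
- standing1: square white plastic bottle with round blue screw cap, standing upright at the start (may be absent). Body 52 x 52 mm, 74 mm high; cap 40 mm diameter, from 82 to 110 mm above the base; 110 mm high in all, about 0.15 kg. Origin: centre of the underside; +z from base to cap, x and y square to the flat sides. Lying flat its axis is 26 mm above the bench
- standing2: square white plastic bottle with round blue screw cap, standing upright at the start (may be absent). Body 52 x 52 mm, 74 mm high; cap 40 mm diameter, from 82 to 110 mm above the base; 110 mm high in all, about 0.15 kg. Origin: centre of the underside; +z from base to cap, x and y square to the flat sides. Lying flat its axis is 26 mm above the bench
- standing3: square white plastic bottle with round blue screw cap, standing upright at the start (may be absent). Body 52 x 52 mm, 74 mm high; cap 40 mm diameter, from 82 to 110 mm above the base; 110 mm high in all, about 0.15 kg. Origin: centre of the underside; +z from base to cap, x and y square to the flat sides. Lying flat its axis is 26 mm above the bench
- flask: bystander: a conical glass flask, 82 mm wide at the base, 122 mm high, standing on the bench beyond the bottles; origin: centre of its underside. (To the right of the bottles, beyond y = -0.5, stands a fixed bystander, a white balance 72 mm high)
- beaker: bystander: an empty glass beaker, 66 mm wide, 85 mm high, standing on the bench on the robot's side of the cooler; origin: centre of its underside
There are look-alikes about, which are no part of the job. What is shaped like the fallen2 but green or orange is not meant.

How it is judged:
By the outcome, as a careful person would: the job done as asked, in the order asked, and still so for the second after the job is handed in, with the robot touching nothing.
Of standing1, standing2, standing3 only 1 to 2 are there at a start; the rules pass over those that are not, and their reading is None.
At some moment in a run one of fallen1, fallen2, standing1, standing2, standing3 may be knocked a few centimetres aside while the robot is not near it.
It also fails if it takes over 208 s, if anything falls off the work surface, if the arm or the gripper's body presses on something with over 40 N, if the wrist force passes 120 N, or if a joint passes its speed limit or range.

## Robot

A 6-joint arm with a two-finger parallel gripper is mounted at the origin on the work surface. World frame = base frame: x ahead of the robot, y to its left, z up, the work surface at z = 0. Lengths are in m, angles in degrees, forces in N, time in s.
With the tool pointing down it reaches from about 0.4 to 0.825 m from the base axis. Payload 7 kg.
Tool frame: the origin (TCP) lies midway between the tips of the shut fingers; the grasp point (between the pads) lies 19 mm behind it; z points along the fingers, y is the line along which they close (so a half turn about z gives the same grasp; the last joint's range is limited). The gripper opens to 88 mm and grips with 3 to 60 N. Pads are 19 mm wide; open, the fingers measure 130 mm over their backs; the gripper's body (78 mm by 193 mm) begins 47 mm behind the grasp point.
Start: joints at [-58.092, 20.546, 0.682, 0, -70.136, -16.507], TCP at [0.179, -0.651, 0.227] pointing down, gripper open.
Joint ranges: [-176.03, 176.03], [-82.01, 121.73], [-58.28, 71.71], [-173.87, 95.51], [-174.79, -0.11], [-173.66, 173.66]. Speed limits (degrees/s): [136.94, 136.94, 172.46, 180, 180, 180].

## Interface

Orientations are given as a 3x3 rotation matrix whose columns are the frame's x, y, z axes.
In Python, from rig import robot gives the robot as it stands. Calls block until the motion is done:
- robot.goto(position, orientation): joint-space move of the TCP to a pose.
- robot.servo_line(position, ori=None, speed=0.15): straight line of the TCP; ori=None keeps the orientation; speed is the mean speed in m/s.
- robot.movej(angles): joint-space move.
- robot.move_gripper(opening): opening from 0.0 (shut) to 1.0 (fully open); the grip force is fixed at half the most; returns when the fingers have stopped.
- robot.dwell(seconds).
- robot.ik(position, orientation): joint angles nearest the present ones, or None.
- robot.grab_frame(name): name is "scene" or "side" or "wrist"; returns (picture, depth): 480x640x3 uint8, red, green, blue; 480x640 float32, m along the optical axis (not along the pixel's ray), 0 where there is no reading.
- robot.camera_info(name): a dict with "vfov" (degrees; the focal length in pixels is half the picture's height over the tangent of half this angle, whatever the lens; pixels are square), "cx", "cy" (the principal point, pixels), "view" (4x4, takes a point from world to camera coordinates); the wrist camera has in their place "T_tool_cam" (4x4, takes a point from camera to tool coordinates, whose origin is the TCP and whose axes are the flange's). Camera axes: x right, y down, z forward; pixel columns grow to the right and rows downward; lengths in m; the calibration is good to about 2 mm. A picture is of the moment at which its call begins: read the wrist's pose just before it. camera_info takes no time and is no camera call.
A pose or a line that the arm cannot do raises robot.Unreachable and nothing moves.
- robot.job_done(): hands the job in; it is judged then, once.
Readings, each from a call of its own:
- robot.read_t(): time.
- robot.read_qpos(): joint angles.
- robot.read_qvel(): joint speeds.
- robot.read_effort(): joint torques, N m.
- robot.read_position(): TCP position.
- robot.read_tcp_rot(): TCP orientation.
- robot.read_force(): force on the tool from outside, world axes, zero at the start.
- robot.read_ft_torque(): the same for the moment, N m.
- robot.read_grip_width(): opening from 0.0 (shut) to 1.0 (fully open).
- robot.read_finger_force(): force on a finger pad.
Only numpy, scipy, OpenCV 4.12 (cv2) and the standard library are available. Lean on these libraries where they do the work, as an engineer would, in place of code of your own. Each camera call takes 0.05 s, during which the arm holds its last target. There are 200 camera calls.

## Working session

There is one attempt and no reset: what is moved stays moved. The work goes in short steps, each a Python script; the robot and the scene stay as the last script left them, time stands still between calls to the robot, and variables do not carry over. Pictures are saved under pics/ and viewed, at most 14 in all, crops included, and the job is handed in when it is done.

```bash
ls; mkdir -p pics
python3 - <<'E'
from rig import robot
import cv2,numpy as np
for n in ("scene","side"):
    p,d=robot.grab_frame(n); cv2.imwrite(f"pics/{n}0.png",p[:,:,::-1]); np.save(f"/tmp/{n}0.npy",d)
    c=robot.camera_info(n); print(n,c, (d>0).mean())
print(robot.camera_info("wrist"),robot.read_tcp_rot(),robot.read_t())
E
```

```text
pics
scene {'vfov': 50.25730480112161, 'cx': 317.74911683430815, 'cy': 240.83370978501924, 'view': array([[-8.51935330e-01,  5.23646876e-01, -3.77371510e-04,
         4.90467069e-01],
       [ 4.61815090e-01,  7.50999409e-01, -4.71939307e-01,
        -1.40492492e-01],
       [-2.46846138e-01, -4.02236045e-01, -8.81630959e-01,
         1.22032482e+00],
       [ 0.00000000e+00,  0.00000000e+00,  0.00000000e+00,
         1.00000000e+00]])} 0.9960481770833334
side {'vfov': 48.099823555532275, 'cx': 312.553752284695, 'cy': 244.5868139909802, 'view': array([[ 0.35379932,  0.93528761,  0.00794501, -0.11898105],
       [ 0.89088159, -0.33438993, -0.30743026, -0.44155805],
       [-0.28487899,  0.11584668, -0.95153745,  1.35059989],
       [ 0.        ,  0.        ,  0.        ,  1.        ]])} 0.9963053385416667
{'vfov': 60.839672118594166, 'cx': 319.323832193694, 'cy': 244.60475954509553, 'T_tool_cam': array([[-5.64219098e-04, -9.62550907e-01, -2.71100410e-01,
         7.27780324e-02],
       [ 9.99999451e-01, -3.03603143e-04, -1.00326409e-03,
        -1.82541131e-04],
       [ 8.83385826e-04, -2.71100827e-01,  9.62550550e-01,
        -1.58752719e-01],
       [ 0.00000000e+00,  0.00000000e+00,  0.00000000e+00,
         1.00000000e+00]])} [[-9.64125322e-01 -2.65447034e-01 -4.84845516e-04]
 [-2.65447458e-01  9.64124341e-01  1.37926883e-03]
 [ 1.01328542e-04  1.45848902e-03 -9.99998931e-01]] 0.1
```

View pics/scene0.png

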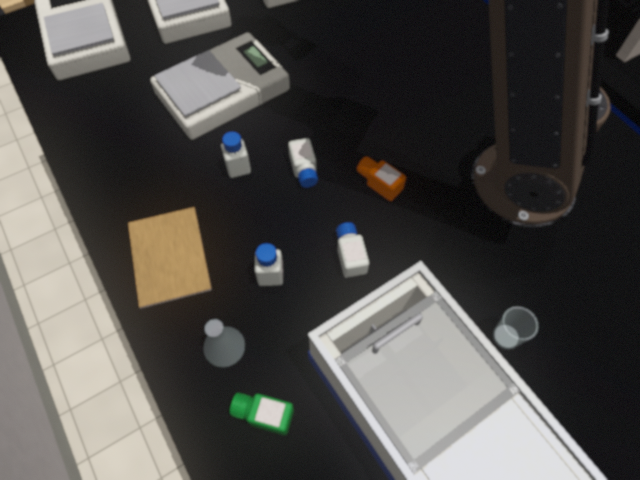

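View pics/side0.png

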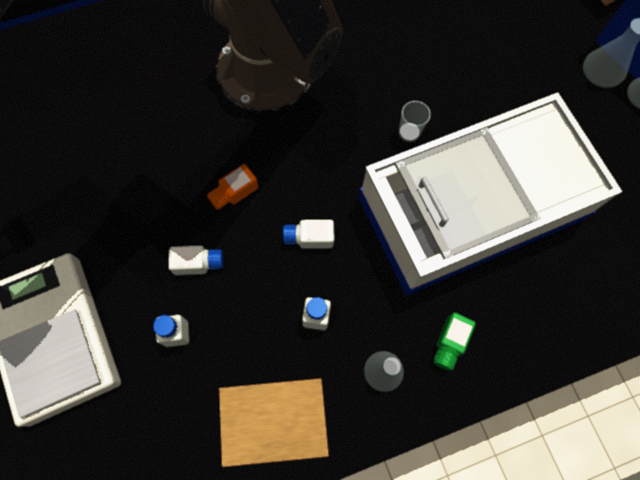

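Both views show four wanted bottles. Pixels are (scene) / (side):
- **Standing:** cap (266,254) / (317,308), and cap (232,141) / (167,326).
- **Lying:** (352,250) / (310,234), and (303,162) / (195,260).
- **Look-alikes to leave:** orange (382,178) / (233,187) and green (262,412) / (455,342), both lying.

The lid is about three-quarters shut, so it has to be opened first.

```bash
cat > h.py <<'E'
from rig import robot
import cv2,numpy as np
def cloud(name,save=None):
    if name=="wrist":
        R=np.array(robot.read_tcp_rot()); t=np.array(robot.read_position())
    p,d=robot.grab_frame(name); c=robot.camera_info(name)
    if save: cv2.imwrite(f"pics/{save}.png",p[:,:,::-1])
    f=240/np.tan(np.radians(c["vfov"]/2)); v,u=np.mgrid[:480,:640]
    ray=np.stack([(u-c["cx"])/f,(v-c["cy"])/f,np.ones_like(u)],-1)
    if name=="wrist":
        T=np.eye(4);T[:3,:3]=R;T[:3,3]=t; M=T@c["T_tool_cam"]
    else: M=np.linalg.inv(c["view"])
    P=ray*d[...,None]@M[:3,:3].T+M[:3,3]; P[d<=0]=np.nan
    return p,P,ray@M[:3,:3].T,M[:3,3]
def plane(rays,o,z): return o+rays*((z-o[2])/rays[...,2])[...,None]
def masks(p):
    h=cv2.cvtColor(p,cv2.COLOR_RGB2HSV); H,S,V=[h[...,i].astype(int) for i in range(3)]
    return (abs(H-109)<14)&(S>140)&(V>90), (S<60)&(V>120)
def comps(m,amin):
    n,l,s,c=cv2.connectedComponentsWithStats(m.astype(np.uint8))
    return [(l==i,s[i,4],c[i]) for i in range(1,n) if s[i,4]>=amin]
def rect(xy):
    return cv2.minAreaRect(np.asarray(xy,np.float32)*1000)
E
python3 - <<'E'
from h import *
for n in ("scene","side"):
    p,P,r,o=cloud(n); b,w=masks(p)
    print(n)
    for m,a,c in comps(b,60):
        q=P[m]; z=np.nanmedian(q[:,2]); 
        print("blue",c.round(),a,np.nanmedian(q,0).round(3),"zmax",np.nanpercentile(q[:,2],95).round(3))
    for m,a,c in comps(w&(P[...,2]<.1)&(P[...,2]>.02)&(P[...,1]>-.47)&(P[...,0]>.1),150):
        q=P[m]; t=q[q[:,2]>np.nanpercentile(q[:,2],90)-.006]
        print("white",c.round(),a,"top z",np.nanpercentile(q[:,2],90).round(3),np.round(t.mean(0),3),[np.round(x,1) for x in rect(t[:,:2])])
    m=(P[...,2]>.1445)&(P[...,2]<.17)&w&(P[...,0]>.2)
    for mm,a,c in comps(m,800):
        q=P[mm]; print("cooler",c.round(),a,np.round(rect(q[:,:2]),1) if 0 else rect(q[:,:2]),np.nanmedian(q[:,2]))
    # flask / beaker
E
```

```text
scene
blue [232. 140.] 276 [ 0.56 -0.39  0.11] zmax 0.114
blue [308. 176.] 210 [ 0.444 -0.258  0.042] zmax 0.048
blue [346. 228.] 197 [ 0.445 -0.097  0.043] zmax 0.049
blue [266. 253.] 358 [ 0.633 -0.101  0.11 ] zmax 0.113
white [301. 154.] 615 top z 0.055 [ 0.425 -0.318  0.053] [array([ 425.3, -317.8]), array([82.6, 47.9]), np.float64(71.2)]
white [237. 155.] 239 top z 0.081 [ 0.561 -0.378  0.079] [array([ 558.7, -382. ]), array([58.3, 33.4]), np.float64(15.2)]
white [353. 252.] 858 top z 0.055 [ 0.466 -0.038  0.053] [array([465. , -40.6]), array([77.9, 51.6]), np.float64(71.2)]
white [271. 266.] 299 top z 0.079 [ 0.634 -0.089  0.077] [array([632.6, -90. ]), array([59.4, 36.1]), np.float64(6.3)]
white [371. 326.] 536 top z 0.095 [0.529 0.122 0.095] [array([528.2, 121.7]), array([170.3,   1.6]), np.float64(2.4)]
white [505. 336.] 330 top z 0.084 [0.32  0.267 0.084] [array([317.4, 261.9]), array([51.3, 16.7]), np.float64(76.8)]
white [270. 412.] 630 top z 0.055 [0.772 0.155 0.053] [array([772. , 154.6]), array([43.2, 46.5]), np.float64(43.0)]
cooler [445. 394.] 31598 ((522.95269775390
[... 494 characters left out ...]
  0.054] [array([ 294.4, -160.2]), array([28.2, 40.7]), np.float64(18.0)]
white [315. 231.] 824 top z 0.056 [ 0.464 -0.04   0.053] [array([463.8, -42.9]), array([78.3, 51.1]), np.float64(69.3)]
white [188. 258.] 835 top z 0.056 [ 0.424 -0.322  0.053] [array([ 424.3, -318.3]), array([79.1, 49.7]), np.float64(71.9)]
white [178. 328.] 179 top z 0.079 [ 0.565 -0.377  0.077] [array([ 564.2, -379.3]), array([20.6, 49. ]), np.float64(75.5)]
white [459. 332.] 433 top z 0.056 [0.771 0.154 0.053] [array([771.3, 154.2]), array([41.5, 44.9]), np.float64(43.0)]
cooler [495. 181.] 23057 ((521.4325561523438, 317.4178161621094), (250.2657470703125, 454.1220397949219), 2.2360312938690186) 0.15786951682894845
```

```bash
cat >> h.py <<'E'
YAW=np.radians(2.24); CO=np.array([.526,.2165])
CX=np.array([np.cos(YAW),np.sin(YAW)]); CY=np.array([-CX[1],CX[0]])
def cw(x,y): return CO+x*CX+y*CY
def down(ydir):
    y=np.array([ydir[0],ydir[1],0.]);y/=np.linalg.norm(y); z=np.array([0,0,-1.]); return np.column_stack([np.cross(y,z),y,z])
E
python3 - <<'E'
from h import *
def loc(q): return np.column_stack([(q[:,:2]-CO)@CX,(q[:,:2]-CO)@CY,q[:,2]])
def rep(P,name):
    q=P.reshape(-1,3); q=q[np.isfinite(q[:,0])]; l=loc(q)
    h=l[(abs(l[:,0])<.12)&(l[:,1]>-.12)&(l[:,1]<.2)&(l[:,2]>.184)&(l[:,2]<.198)]
    print(name,len(h),h.min(0).round(4),h.max(0).round(4),np.median(h,0).round(4))
for n in ("scene","side"): rep(cloud(n)[1],n)
p=cw(0,-.03); R=down(CY)
robot.goto([.45,-.15,.42],R); robot.grab_frame("wrist")
cloud("wrist","w1"); robot.goto([*p,.36],R); 
p_,P,_,_=cloud("wrist","w2"); rep(P,"wrist"); print(robot.read_t())
q=P.reshape(-1,3); q=q[np.isfinite(q[:,0])]; l=loc(q); k=(l[:,2]>.14)&(l[:,2]<.17)&(abs(l[:,0])<.15)&(abs(l[:,1])<.2)
print("rim",l[k].min(0),l[k].max(0))
E
python3 -c "
import cv2,numpy as np
cv2.imwrite('pics/w12.png',cv2.resize(np.vstack([cv2.imread('pics/w1.png'),cv2.imread('pics/w2.png')]),(400,600)))"
```

```text
scene 424 [-0.0486 -0.0444  0.1841] [ 0.0521 -0.0319  0.1964] [ 0.0034 -0.0373  0.1913]
side 316 [-0.0494 -0.046   0.184 ] [ 0.0512 -0.0324  0.1977] [ 0.0025 -0.0405  0.1911]
wrist 1665 [-0.0504 -0.0429  0.1842] [ 0.0511 -0.0315  0.1945] [-0.0031 -0.0371  0.1915]
3.9167
rim [-0.12353882 -0.12362294  0.14000467] [0.11365062 0.19999938 0.16969099]
```

View pics/w12.png

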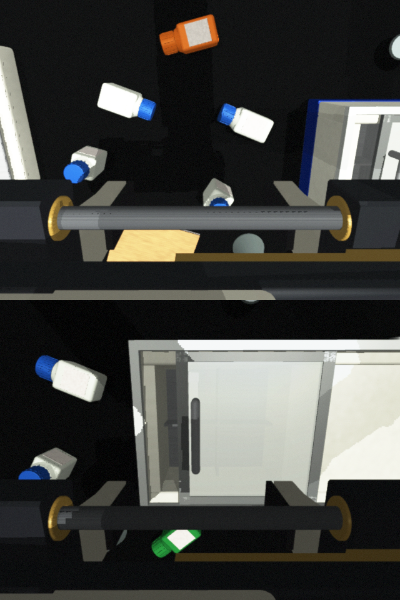

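The crop shows the two lying white bottles, at (127,100) and (247,122), and the two standing ones, at (85,163) and (218,195). The orange (190,35) and green (176,540) bottles are clearly separate. All three views agree on the handle at cooler (0.001, -0.038), so I'll open the lid.

```bash
cat >> h.py <<'E'
def slide(y0,y1,step,speed,flim,x=.001,z=.169):
    sgn=np.sign(y1-y0); y=y0
    while (y1-y)*sgn>1e-6:
        y=y+sgn*min(step,abs(y1-y)); robot.servo_line([*cw(x,y),z],speed=speed)
        f=np.array(robot.read_force())[:2]@CY
        if abs(f)>flim: break
    return y,f
E
python3 - <<'E'
from h import *
R=down(CY); y0=-.0378
robot.move_gripper(.6)
robot.servo_line([*cw(.001,y0),.23],R,speed=.2)
robot.servo_line([*cw(.001,y0),.169],speed=.1); print(robot.read_force())
robot.move_gripper(0); print(robot.read_grip_width()*88,robot.read_finger_force(),robot.read_force())
y,f=slide(y0,y0+.13,.03,.1,15); print(y,f)
y,f=slide(y,y0+.19,.004,.04,14); print(y,f,robot.read_force(),robot.read_position(),robot.read_t())
E
```

```text
[0.10703424 0.29193144 1.32805489]
11.152462002156238 30.000720620155334 [-0.94896142  1.52748039 -0.07574306]
0.0922 2.305734530129123
0.13220000000000004 -22.30709725544454 [  0.45109461 -22.30651104  10.68665989] [0.52184552 0.34280349 0.16897312] 11.5667
```

```bash
cat >> h.py <<'E'
def look(save=None):
    """bottles seen in scene+side: standing (x,y,bodyangle) and fallen (base-body centre, axis dir)"""
    Q=[];B=[]
    for n in ("scene","side"):
        p,P,_,_=cloud(n,save and f"{save}_{n}"); b,w=masks(p); ok=np.isfinite(P[...,0])&(P[...,1]<.07)&(P[...,0]>.2)
        B.append([P[m&ok] for m,a,c in comps(b&ok,60)]); Q.append(P[w&ok&(P[...,2]>.008)&(P[...,2]<.09)])
    Q=np.vstack(Q); out=[]
    for q in B[0]:
        c=q.mean(0)
        o=[r for r in B[1] if np.linalg.norm(r.mean(0)[:2]-c[:2])<.04]
        q=np.vstack([q]+o); st=np.percentile(q[:,2],90)>.09
        if st:
            t=q[q[:,2]>.104]; r=rect(t[:,:2]); xy=np.array(r[0])/1000
            body=Q[(np.linalg.norm(Q[:,:2]-xy,axis=1)<.042)]; rb=rect(body[:,:2])
            out.append(dict(kind="st",xy=xy,dia=np.round(r[1],0),ang=rb[2],sz=np.round(rb[1]),views=1+len(o)))
        else:
            c=q[q[:,2]>.035].mean(0)[:2]
            body=Q[(np.linalg.norm(Q[:,:2]-c,axis=1)<.115)&(Q[:,2]>.045)]; rb=rect(body[:,:2]); bc=np.array(rb[0])/1000
            e=np.radians(rb[2]); ax=[np.array([np.cos(e),np.sin(e)]),np.array([-np.sin(e),np.cos(e)])]
            d=c-bc; a=max(ax+[-ax[0],-ax[1]],key=lambda v:v@d)
            out.append(dict(kind="fa",xy=bc,a=a,sz=np.round(rb[1]),capdist=np.round(d@a,3),off=np.round(np.cross(a,d),3),views=1+len(o)))
    return out
E
python3 - <<'E'
from h import *
robot.move_gripper(.6); robot.servo_line([*cw(.001,.126),.26],speed=.2)
robot.goto([.45,.1,.4],down([1,0]) if 0 else down(CY))
for o in look("s1"): print(o)
print(robot.read_t())
E
```

```text
{'kind': 'st', 'xy': array([ 0.56077875, -0.39325122]), 'dia': array([40., 42.]), 'ang': 73.56524658203125, 'sz': array([54., 52.]), 'views': 2}
{'kind': 'fa', 'xy': array([ 0.42393356, -0.31597083]), 'a': array([0.29586611, 0.95522942]), 'sz': array([87., 54.]), 'capdist': np.float64(0.056), 'off': np.float64(-0.003), 'views': 2}
{'kind': 'fa', 'xy': array([ 0.46400403, -0.04314523]), 'a': array([-0.37891703, -0.92543065]), 'sz': array([82., 53.]), 'capdist': np.float64(0.056), 'off': np.float64(0.003), 'views': 2}
{'kind': 'st', 'xy': array([ 0.63251849, -0.10413635]), 'dia': array([40., 39.]), 'ang': 60.58183288574219, 'sz': array([53., 50.]), 'views': 2}
14.2667
```

```bash
cat >> h.py <<'E'
GH=.081  # TCP above the base when holding the cap
BAY={0:(-.042,-.046),1:(.042,-.046),2:(-.042,.046),3:(.042,.046)}
def near(xy,z,ang):
    """down pose with closing line at ang (deg), the half turn with least joint motion"""
    q=np.array(robot.read_qpos()); best=None
    for k in (0,180):
        e=np.radians(ang+k); R=down([np.cos(e),np.sin(e)]); s=robot.ik([*xy,z],R)
        if s is not None:
            d=abs(np.array(s)-q).max()
            if best is None or d<best[0]: best=(d,R)
    return best[1]
def touch(z,zmin,fl=3,step=.001):
    f0=robot.read_force()[2]; x,y,_=robot.read_position()
    while z>zmin:
        z-=step; robot.servo_line([x,y,z],speed=.02); f=robot.read_force()[2]-f0
        if f>fl: break
    return z,f
def pick(xy,ang):
    R=near(xy,.25,ang); robot.move_gripper(.8); robot.goto([*xy,.25],R)
    robot.servo_line([*xy,GH+.002],speed=.15); robot.move_gripper(0)
    print("grip mm",robot.read_grip_width()*88,robot.read_finger_force()); robot.servo_line([*xy,.31],speed=.2)
def place(bay):
    xy=cw(*BAY[bay]); R=near(xy,.31,np.degrees(YAW)); robot.goto([*xy,.31],R)
    robot.servo_line([*xy,.12],speed=.12); print("contact",touch(.114,.106),"held",robot.read_grip_width()*88)
    robot.move_gripper(.6); robot.servo_line([*xy,.3],speed=.2); print("t",robot.read_t())
E
python3 - <<'E'
from h import *
o=min((o for o in look() if o["kind"]=="st"),key=lambda o:abs(o["xy"][1])); print(o)
pick(o["xy"],o["ang"]); place(3)
cloud("wrist","w3")
E
```

```text
{'kind': 'st', 'xy': array([ 0.63346423, -0.10400744]), 'dia': array([39., 40.]), 'ang': 60.88895034790039, 'sz': array([53., 49.]), 'views': 2}
grip mm 39.46816031395027 29.998997747898102
contact (0.11, np.float64(7.724440054410296)) held 39.54518165050261
t 25.275
```

View pics/w3.png

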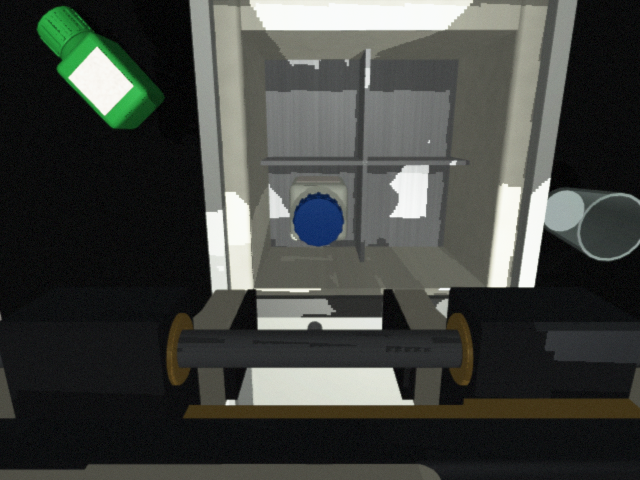

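The first bottle stands upright and square in its compartment, with its cap at (318,218). Next is the other standing bottle. I'll also check IK for righting the lying ones.

```bash
cat >> h.py <<'E'
TH=np.radians(18)
def up_pose(phi):
    """tool after righting: pointing along phi (deg), TH below level; bottle vertical"""
    e=np.radians(phi); a=np.array([np.cos(e),np.sin(e),0]); z=np.cos(TH)*a-np.sin(TH)*np.array([0,0,1.])
    y=np.cross([0,0,1.],a); return [np.column_stack([np.cross(s*y,z),s*y,z]) for s in (1,-1)]
def lay_pose(a):
    a=np.array([*a,0]); z=-np.cos(TH)*np.array([0,0,1.])-np.sin(TH)*a; y=np.cross([0,0,1.],a)
    return [np.column_stack([np.cross(s*y,z),s*y,z]) for s in (1,-1)]
E
python3 - <<'E'
from h import *
o=[o for o in look() if o["kind"]=="st"]; print(o); o=o[0]
pick(o["xy"],o["ang"]); place(2)
L=look("s2")
for o in L:
    print(o)
    if o["kind"]=="fa":
        for s in (0,1):
            R=lay_pose(o["a"])[s]; p=np.array([*(o["xy"]+.008*o["a"]),.026])+.019*R[:,2]
            q=robot.ik(p,R); print("lay",s,None if q is None else np.round(q))
for xy in ([.45,-.2],[.5,-.2],[.55,-.2],[.6,-.2]):
    for phi in (-60,-40,-20,0,20):
        for s in (0,1):
            R=up_pose(phi)[s]; p=np.array([*xy,.05])+.019*R[:,2]; q=robot.ik(p,R)
            if q is not None: print(xy,phi,s,np.round(q))
E
```

```text
[{'kind': 'st', 'xy': array([ 0.56146893, -0.39365604]), 'dia': array([41., 41.]), 'ang': 73.63800811767578, 'sz': array([54., 53.]), 'views': 2}]
grip mm 39.77339024887003 29.99309867620468
contact (0.11, np.float64(10.000793611795345)) held 39.21605936598346
t 38.4417
{'kind': 'fa', 'xy': array([ 0.42447333, -0.31608655]), 'a': array([0.31952575, 0.94757759]), 'sz': array([85., 54.]), 'capdist': np.float64(0.056), 'off': np.float64(-0.001), 'views': 2}
lay 0 [ -6.  21. -49.  38. -30. -47.]
lay 1 [ -6.  21. -49.  38. -30. 133.]
{'kind': 'fa', 'xy': array([ 0.4635242 , -0.04281973]), 'a': array([-0.34623036, -0.93814953]), 'sz': array([83., 52.]), 'capdist': np.float64(0.056), 'off': np.float64(0.002), 'views': 2}
lay 0 None
lay 1 [  2.  17. -31. -28. -38.  -1.]
[0.45, -0.2] 0 0 [ -75.   47.  -47. -106.  -73.   94.]
[0.45, -0.2] 0 1 [ -75.   47.  -47. -106.  -73.  -86.]
[0.45, -0.2] 20 0 [-67.  40. -33. -88. -72.  72.]
[0.45, -0.2] 20 1 [ -67.   40.  -33.  -88.  -72. -108.]
[0.5, -0.2] 0 0 [ -68.   45.  -45. -112.  -72.   91.]
[0.5, -0.2] 0 1 [ -68.   45.  -45. -112.  -72.  -89.]
[0.5, -0.2] 20 0 [-61.  40. -30. -92. -70.  69.]
[0.5, -0.2] 20 1 [ -61.   40.  -30.  -92.  -70. -111.]
[0.55, -0.2] 0 0 [ -62.   44.  -43. -117.  -70.   86.]
[0.55, -0.2] 0 1 [ -62.   44.  -43. -117.  -70.  -94.]
[0.55, -0.2] 20 0 [-57.  40. -27. -95. -68.  66.]
[0.55, -0.2] 20 1 [ -57.   40.  -27.  -95.  -68. -114.]
[0.6, -0.2] -20 0 [ -51.   51.  -56. -150.  -87.   99.]
[0.6, -0.2] -20 1 [ -51.   51.  -56. -150.  -87.  -81.]
[0.6, -0.2] 0 0 [ -56.   42.  -39. -122.  -67.   83.]
[0.6, -0.2] 0 1 [ -56.   42.  -39. -122.  -67.  -97.]
[0.6, -0.2] 20 0 [-52.  40. -24. -98. -66.  62.]
[0.6, -0.2] 20 1 [ -52.   40.  -24.  -98.  -66. -118.]
```

Run:
```python
from h import *
a=np.array([.31,.95]); y=-np.array([-a[1],a[0]])
robot.goto([.44,-.28,.35],down(y)); print(np.round(robot.read_qpos()))
L=[o for o in look() if o["kind"]=="fa"]
for o in L:
    R=lay_pose(o["a"])[1]; p=np.array([*(o["xy"]+.008*o["a"]),.026])+.019*R[:,2]
    q=robot.ik(p,R); print("lay",o["xy"],o["a"],None if q is None else np.round(q))
for xy in ([.43,-.25],[.5,-.15],[.55,-.15],[.6,-.15]):
    for phi in (30,50,70,90,110):
        R=up_pose(phi)[1]
        s=[]
        for h in (.05,.12):
            q=robot.ik(np.array([*xy,h])+.019*R[:,2],R); s.append(None if q is None else np.round(q))
        print(xy,phi,s)
```

```text
[-11.   3.  -6.  -0. -81. 173.]
lay [ 0.42339154 -0.31812082] [0.36065909 0.93269771] [ -6.  21. -48.  36. -31. 133.]
lay [ 0.46338339 -0.0424471 ] [-0.35420449 -0.93516799] [  2.  17. -32. -28. -38.  -1.]
[0.43, -0.25] 30 [array([ -66.,   40.,  -22.,  -76.,  -77., -118.]), array([ -66.,   31.,  -22.,  -75.,  -79., -127.])]
[0.43, -0.25] 50 [array([ -59.,   43.,  -11.,  -64.,  -86., -124.]), array([ -59.,   36.,  -11.,  -64.,  -89., -131.])]
[0.43, -0.25] 70 [array([ -51.,   47.,    0.,  -55.,  -96., -126.]), array([ -52.,   41.,    0.,  -55., -100., -131.])]
[0.43, -0.25] 90 [array([ -43.,   51.,    9.,  -46., -106., -124.]), array([ -44.,   46.,    9.,  -47., -110., -128.])]
[0.43, -0.25] 110 [array([ -35.,   55.,   15.,  -37., -114., -119.]), array([ -35.,   50.,   16.,  -38., -118., -122.])]
[0.5, -0.15] 30 [array([ -56.,   40.,  -28.,  -87.,  -72., -113.]), array([ -55.,   29.,  -28.,  -84.,  -72., -124.])]
[0.5, -0.15] 50 [array([ -49.,   41.,  -16.,  -73.,  -80., -123.]), array([ -49.,   33.,  -16.,  -72.,  -82., -131.])]
[0.5, -0.15] 70 [array([ -42.,   45.,   -4.,  -62.,  -9
[... 799 characters left out ...]
0 [array([ -26.,   56.,   22.,  -46., -113., -129.]), array([ -26.,   51.,   22.,  -48., -117., -133.])]
[0.6, -0.15] 30 [array([ -47.,   40.,  -21.,  -92.,  -68., -120.]), array([ -46.,   31.,  -21.,  -89.,  -67., -130.])]
[0.6, -0.15] 50 [array([ -43.,   43.,   -8.,  -76.,  -78., -130.]), array([ -42.,   36.,   -8.,  -75.,  -79., -137.])]
[0.6, -0.15] 70 [array([ -37.,   48.,    5.,  -65.,  -90., -135.]), array([ -37.,   42.,    5.,  -65.,  -93., -140.])]
[0.6, -0.15] 90 [array([ -31.,   53.,   18.,  -56., -103., -136.]), array([ -32.,   48.,   18.,  -57., -106., -140.])]
[0.6, -0.15] 110 [array([ -25.,   59.,   29.,  -49., -116., -133.]), array([ -25.,   54.,   30.,  -50., -119., -138.])]
```

```bash
cat >> h.py <<'E'
def right(o,xy,phi):
    R=lay_pose(o["a"])[1]; g=np.array([*(o["xy"]+.009*o["a"]),.027]); p=g+.019*R[:,2]
    robot.move_gripper(1.); robot.goto(p-.15*R[:,2],R); robot.servo_line(p,speed=.12)
    print("pre",robot.read_force()); robot.move_gripper(0); print("grip",robot.read_grip_width()*88)
    robot.servo_line(p+[0,0,.22],speed=.2)
    R=up_pose(phi)[1]; k=.019*R[:,2]; robot.goto(np.array([*xy,.2])+k,R)
    print("q",np.round(robot.read_qpos()),"grip",robot.read_grip_width()*88)
    robot.servo_line(np.array([*xy,.065])+k,speed=.12); h=k[2]; z,f=touch(.06+h,.043+h); print("touch h",z-h,f)
def letgo():
    robot.move_gripper(1.); p=np.array(robot.read_position()); R=np.array(robot.read_tcp_rot())
    robot.servo_line(p-.11*R[:,2],speed=.12); robot.servo_line(p-.11*R[:,2]+[0,0,.15],speed=.2); print("t",robot.read_t())
E
python3 - <<'E'
from h import *
o=max((o for o in look() if o["kind"]=="fa"),key=lambda o:o["xy"][1]); print(o)
right(o,[.6,-.05],90)
cloud("side","s3")
E
```

```text
{'kind': 'fa', 'xy': array([ 0.46354538, -0.04267244]), 'a': array([-0.33877017, -0.94086916]), 'sz': array([83., 52.]), 'capdist': np.float64(0.056), 'off': np.float64(0.001), 'views': 2}
pre [ 0.10038812 -0.67934948 -0.17931352]
grip 52.193413029183
q [ -26.   38.   11.  -62. -103. -146.] grip 52.04368100290939
touch h 0.04999999999999999 6.833505599816844
```

View pics/s3.png

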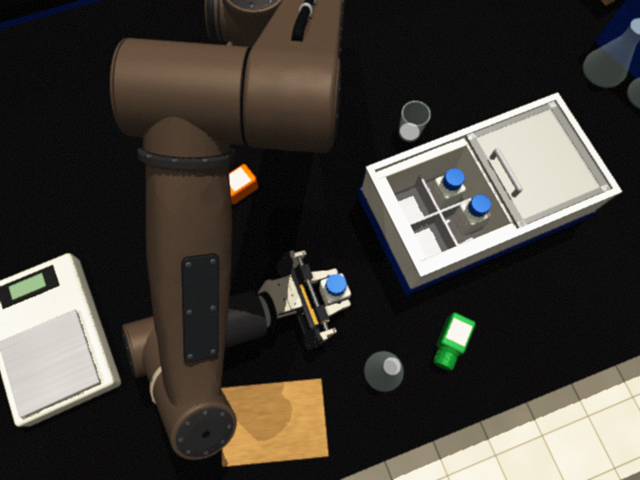

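The bottle is on the bench with its cap up at (337,285), and contact came at exactly the expected height. The two in the well are upright, caps at (453,178) and (480,205). I'll release and take this one by the cap.

Run:
```python
from h import *
letgo()
robot.goto([.48,-.1,.38],down(CY))
L=look("s4"); [print(o) for o in L]
o=max((o for o in L if o["kind"]=="st"),key=lambda o:o["xy"][1])
assert np.linalg.norm(o["xy"]-[.6,-.05])<.06
pick(o["xy"],o["ang"]); place(1)
```

```text
t 57.425
{'kind': 'fa', 'xy': array([ 0.42404297, -0.31670517]), 'a': array([0.3136146 , 0.94955036]), 'sz': array([84., 53.]), 'capdist': np.float64(0.056), 'off': np.float64(-0.001), 'views': 2}
{'kind': 'st', 'xy': array([ 0.60217255, -0.04980967]), 'dia': array([40., 38.]), 'ang': 87.88140106201172, 'sz': array([54., 50.]), 'views': 2}
grip mm 39.45815121432478 29.998413920402527
contact (0.11, np.float64(9.177475768770513)) held 39.52757361775324
t 68.75
```

Run:
```python
from h import *
robot.goto([.48,-.15,.38],down(-CX))
L=look(); [print(o) for o in L]
o=[o for o in L if o["kind"]=="fa"][0]
right(o,[.6,-.05],90)
cloud("side","s5")
```

```text
{'kind': 'fa', 'xy': array([ 0.42421146, -0.31661218]), 'a': array([0.31399554, 0.94942446]), 'sz': array([87., 53.]), 'capdist': np.float64(0.056), 'off': np.float64(-0.001), 'views': 2}
pre [ 0.43274871 -0.84351159 -0.04821534]
grip 52.1813274016578
q [ -26.   38.   11.  -62. -103. -146.] grip 52.09718689299858
touch h 0.04999999999999999 3.88125327258688
```

View pics/s5.png

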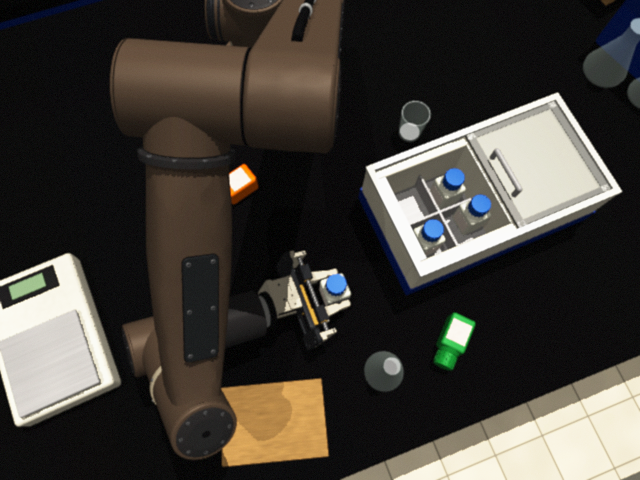

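Three bottles stand in the well, caps at (453,178), (480,205) and (432,230). The fourth is upright at (337,285), and the flask and beaker haven't moved. Bay 0 is next.

Run:
```python
from h import *
letgo()
robot.goto([.48,-.1,.38],down(CY))
L=look(); [print(o) for o in L]
o=max((o for o in L if o["kind"]=="st"),key=lambda o:o["xy"][1])
assert np.linalg.norm(o["xy"]-[.6,-.05])<.06
pick(o["xy"],o["ang"]); place(0)
robot.goto([*cw(0,-.03),.4],down(CY)); print(look())
cloud("wrist","w6")
for n in ("scene","side"): cloud(n,"f_"+n)
```

```text
t 87.575
{'kind': 'st', 'xy': array([ 0.60141333, -0.05058676]), 'dia': array([40., 38.]), 'ang': 88.11045837402344, 'sz': array([54., 50.]), 'views': 2}
grip mm 39.41829955382049 29.97759997844696
contact (0.11, np.float64(11.005560250160634)) held 39.90959266567439
t 98.8167
[]
```

View pics/w6.png

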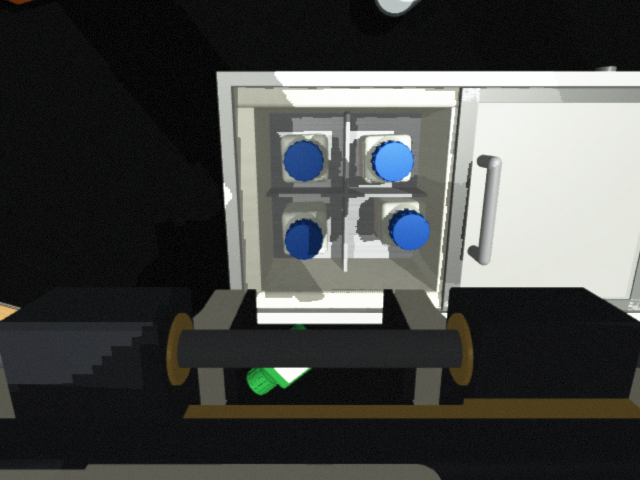

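All four bottles stand upright, one to a compartment, caps at (304,160), (392,161), (304,239) and (409,230). Now I'll shut the lid.

```bash
python3 - <<'E'
from h import *
p,P,_,_=cloud("wrist"); b,_=masks(p)
for m,a,c in comps(b,150): print("cap z",np.nanpercentile(P[m][:,2],80).round(3))
l=P.reshape(-1,3); l=l[np.isfinite(l[:,0])]; L=np.column_stack([(l[:,:2]-CO)@CX,(l[:,:2]-CO)@CY,l[:,2]])
h=L[(abs(L[:,0])<.06)&(L[:,1]>.05)&(L[:,1]<.2)&(L[:,2]>.185)&(L[:,2]<.2)]; print("handle",len(h),h.min(0),h.max(0)); y0=(h[:,1].min()+h[:,1].max())/2
assert abs(y0-.126)<.008
robot.move_gripper(.5); robot.goto([*cw(.001,y0),.26],down(CY)); robot.servo_line([*cw(.001,y0),.169],speed=.1)
robot.move_gripper(0); print(robot.read_grip_width()*88, robot.read_force())
y0=(np.array(robot.read_position())[:2]-CO)@CY
y,f=slide(y0,-.06,.03,.08,15); print(y,f)
y,f=slide(y,-.09,.001,.02,12); print(y,f,(np.array(robot.read_position())[:2]-CO)@CY,robot.read_force())
robot.dwell(.3); robot.move_gripper(.4); robot.servo_line([*cw(.001,y),.26],speed=.15)
robot.goto([.42,-.15,.4],down(CY)); cloud("wrist")
cloud("side","g_side"); p,P,_,_=cloud("scene","g_scene")
for n in("scene","side"):
    _,P,_,_=cloud(n); l=P.reshape(-1,3); l=l[np.isfinite(l[:,0])]; L=np.column_stack([(l[:,:2]-CO)@CX,(l[:,:2]-CO)@CY,l[:,2]])
    h=L[(abs(L[:,0])<.06)&(abs(L[:,1])<.2)&(L[:,2]>.184)&(L[:,2]<.2)]; print(n,"handle y",h[:,1].min(),h[:,1].max())
print(robot.read_t())
E
python3 -c "
import cv2,numpy as np
cv2.imwrite('pics/g.png',cv2.resize(np.vstack([cv2.imread('pics/g_scene.png'),cv2.imread('pics/g_side.png')]),(400,600)))"
```

```text
cap z 0.139
cap z 0.139
cap z 0.139
cap z 0.139
handle 1478 [-0.05021623  0.11914928  0.18501323] [0.0509012  0.13166805 0.19522249]
11.437378581927158 [-0.77466946  1.56526377  0.18917942]
-0.06 -1.6990813005811274
-0.08200000000000002 15.465501666177813 -0.07890085726270751 [-0.04936233 15.47539749  3.66696917]
scene handle y -0.08720962323077516 -0.0740679859518497
side handle y -0.08791162149991687 -0.07439130126269775
115.6083
```

View pics/g.png

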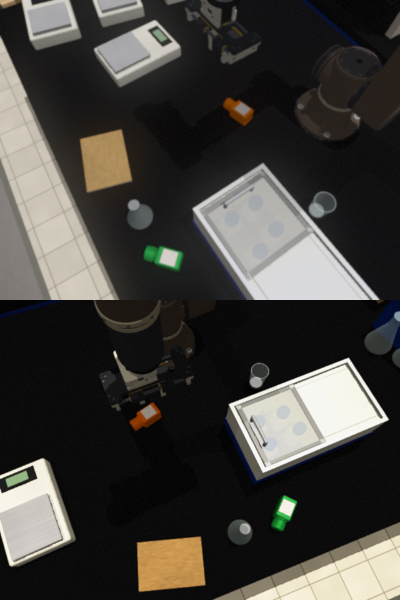

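The lid is shut against the stop: it travelled about 205 mm and the force rose at the end. Four caps show beneath it, and the flask and beaker are where they were.

```bash
python3 -c "
from rig import robot
print(robot.job_done())"
```

```text
the job is handed in; nothing more can be done
None
```

The job is handed in: all four white bottles stand upright, one to a compartment, the lid is shut against its stop, and the flask and beaker stand where they were (115.6 s of the 208 s used).

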